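Sort the watchmaker's bench and cover the movement

ROBOT

A 6-joint arm with a two-finger parallel gripper is mounted at the origin on the work surface. World frame = base frame: x ahead of the robot, y to its left, z up, the work surface at z = 0. Lengths are in m, angles in degrees, forces in N, time in s.
With the tool pointing down it reaches from about 0.4 to 0.825 m from the base axis. Payload 7 kg.
Tool frame: the origin (TCP) lies on the centre line of the jaws, within the pads' length; the fingertips stand 19 mm ahead of it and the grasp point (between the pads) is the TCP (r.tip_extent is the distance from the TCP to the fingertips, in m); z points along the fingers, y is the line along which they close (so a half turn about z gives the same grasp; the last joint's range is limited). The gripper opens to 88 mm and grips with 3 to 60 N. Pads are 19 mm wide; open, the fingers measure 130 mm over their backs; the gripper's body (78 mm by 193 mm) begins 47 mm behind the grasp point.
Start: joints at [92.309, 20.546, 0.682, 0, -70.136, -16.507], TCP at [0.166, 0.654, 0.246] pointing down, gripper open.
Joint ranges: [-176.03, 176.03], [-82.01, 121.73], [-58.28, 71.71], [-173.87, 95.51], [-174.79, -0.11], [-173.66, 173.66]. Speed limits (degrees/s): [136.94, 136.94, 172.46, 180, 180, 180].

INTERFACE

Orientations are given as [roll, pitch, yaw] about the fixed x, y, z axes, in that order (R = Rz(yaw) Ry(pitch) Rx(roll)).
In Python, from plant import r gives the robot as it stands. The module is installed in compiled form; this text tells all that it offers.
- The arm moves only by the tool jog_arm, never from a script. Its argument "deltas" is a list that holds one entry, the list of rows, each a list of 5 numbers: the opening, from -1 (shut) to 1 (fully open), then the shift along the world's x, y, z in cm, then the turn about the world's z in rad. In form: [[[claw, dx, dy, dz, turn], ...]]. A call has 1 to 8 rows; each row shifts and turns the commanded pose from where the row before left it; what a row does not reach is not made up. A row lasts 1/8 s, in which the tool goes at most 62.5 mm and 10.7 degrees, less where a joint would pass 70% of its speed; a pose out of reach is approached as far as the arm can. A call with a gripper value outside its range is refused whole. The fingers move at their own pace and stop on an object; "force" is the grip in N (left out, the last holds). Time passes only in rows, so rows that do not move let the fingers close. It gives the time, the measured TCP pose, the force, the opening and the grip force at its end, in the units of the state.
- r.get_state(): the state, without advancing time (a new reading comes with each control period).
- r.capture(name): name is "side" or "top"; returns the picture (480x640x3 uint8, blue, green, red); there is no depth.
- r.camera_info(name): a dict with "fx", "fy", "cx", "cy" (pixels), "view" (4x4, takes a point from world to camera coordinates). Camera axes: x right, y up, looking along -z (the intrinsics and any distortion apply to the point x, -y, -z); pixel columns grow to the right and rows downward; lengths in m; the calibration is good to about 2 mm. A picture is of the moment at which its call begins. camera_info takes no time and is no camera call.
- r.close_job(): hands the job in; it is judged then, once.
The state is a dict: "time_s": time; "joints": joint angles; "qd": joint speeds; "joint_torque": joint torques, N m; "tcp_pos": TCP position; "eef_rot": TCP orientation; "contact_force": force on the tool from outside, world axes, zero at the start; "moment": the same for the moment, N m; "gripper_width": finger opening in m; "gripper_force": force on a finger pad.
Only numpy, scipy, OpenCV 4.12 (cv2) and the standard library are available. Lean on these libraries where they do the work, as an engineer would, in place of code of your own. Each camera call takes 0.05 s, during which the arm holds its last target. There are 200 camera calls.

TASK

Tidy up the watchmaker's bench: lay both brass wheels flat in the blue tray and both steel punches flat on the floor of the red tray, and set the watch movement (black disc with silver top) flat in the round nest under the clear dust cover, swinging the cover up by its yellow tab first and lowering it fully closed again afterwards. Set each part down gently rather than dropping it, let go of everything, and leave the amber oil jar standing where it is.

Things in the scene. Friction and masses are not known exactly. Their poses are not given: they have to be found in the camera images.
- wheel_a: brass clock wheel 1 of two alike: toothed flat disc 49 mm across the teeth (solid 44), 5 mm thick, lying flat, with a plain hub (12 mm diameter) standing up at its centre to 32 mm above the underside; 75 g. Origin: centre of the underside, z up along the hub. Pinch it by the hub with the fingertips at least 2 mm above the disc
- wheel_b: brass clock wheel 2 of two alike: toothed flat disc 49 mm across the teeth (solid 44), 5 mm thick, lying flat, with a plain hub (12 mm diameter) standing up at its centre to 32 mm above the underside; 75 g. Origin: centre of the underside, z up along the hub. Pinch it by the hub with the fingertips at least 2 mm above the disc
- punch_a: steel punch 1 of two alike: rod 72 mm long lying on the bench, its middle 36 mm a 12 mm square bar, its ends 9 mm round (one end darker); 55 g. Origin: at the very middle, on the axis, 6 mm above what it lies on; x along the rod. Pinch it across the middle
- punch_b: steel punch 2 of two alike: rod 72 mm long lying on the bench, its middle 36 mm a 12 mm square bar, its ends 9 mm round (one end darker); 55 g. Origin: at the very middle, on the axis, 6 mm above what it lies on; x along the rod. Pinch it across the middle
- movement: watch movement in its black round holder: disc 42 mm diameter, 20 mm high (a further 2 mm of small wheels and red jewels on its silver top), lying flat; 60 g. Origin: centre of the underside, z up
- wheel_tray: blue open tray for the wheels, fixed to the bench: 110 mm (its x) by 150 mm (its y) by 15 mm high outside, walls 4 mm, floor 4 mm thick; inside 102 by 142 mm. Origin: centre of the underside. It may stand in any of three places
- punch_tray: red open tray for the punches, fixed to the bench: 110 mm (its x) by 150 mm (its y) by 15 mm high outside, walls 4 mm, floor 4 mm thick; inside 102 by 142 mm. Origin: centre of the underside. It may stand in any of three places
- station: fixed grey base 155 (x) x 140 (y) x 12 mm under a clear cover. Origin: on the bench below the centre of the nest (white floor 12 mm up, in a brass lip 4 mm high, 58 mm inside, 70 outside). Cover hinge: along y at x +74, z 14 mm. Closed cover: x -62 to +66, y -62 to 62, z 15 to 52; yellow tab on its front: x -62 to -96, y -7 to 7, z 30 to 38. -x side roughly towards the robot
- cover (a joint): clear cover's angle about its hinge: 0 closed, grows as the tab side swings up and away from the robot; 1.57 upright, 1.8 stop; starts at 0 to 0.2. Stiff hinge: stays where left, about 2 N at the tab moves it. Pinched across its 14 mm width (along station y), the tab turns between the pads, so the gripper can point down all the way
- oil_jar: bystander: amber glass oil jar with paper label and black cap, 38 mm diameter, 61 mm high; 120 g. Origin: centre of the underside. To be left alone
Mind the look-alikes: they are no part of the job. What is meant by the station is not turquoise, and is the larger of those in its own colour.

How it is judged:
By the outcome, as a careful person would: the job done as asked, in the order asked, and still so for the second after the job is handed in, with the robot touching nothing.
It also fails if it takes over 136 s, if anything falls off the work surface, if the arm or the gripper's body presses on something with over 40 N, if the wrist force passes 120 N, or if a joint passes its speed limit or range.

## Working session

There is one attempt and no reset: what is moved stays moved. The work goes in short steps, Python scripts to look and compute and a tool call to move; the robot and the scene stay as the last step left them, time stands still between calls to the robot, and variables do not carry over. Pictures are saved under pics/ and viewed, at most 14 in all, crops included, and the job is handed in when it is done.

Besides the shell and the picture viewer there is one more tool, called after "Call:" as a command line: name --argument value ..., lists and objects as JSON in quotes. jog_arm: Moves the arm, as the interface text tells. Its arguments: {"type":"object","properties":{"deltas":{"type":"array"},"force":{"type":"number"}},"required":["deltas"]}

```bash
mkdir -p pics; cat > h.py <<'E'
import numpy as np, cv2
from plant import r
def snap(cam,name):
    im=r.capture(cam); cv2.imwrite(f'pics/{name}.png',im); return im
def ray(cam,u,v):
    c=r.camera_info(cam); V=np.array(c['view']); R=V[:3,:3]; o=-R.T@V[:3,3]
    d=np.zeros(5)
    for k in('dist','distortion'):
        if k in c: d=np.array(c[k],float)
    K=np.array([[c['fx'],0,c['cx']],[0,c['fy'],c['cy']],[0,0,1]])
    p=cv2.undistortPoints(np.array([[[u,v]]],float),K,d)[0,0]
    return o,R.T@np.array([p[0],-p[1],-1])
def at(cam,u,v,z):
    o,d=ray(cam,u,v); return (o+d*(z-o[2])/d[2]).round(4)
def px(cam,P):
    c=r.camera_info(cam); V=np.array(c['view']); q=V[:3,:3]@np.array(P)+V[:3,3]
    x,y=q[0]/-q[2],-q[1]/-q[2]
    return round(c['fx']*x+c['cx'],1),round(c['fy']*y+c['cy'],1)
def crop(src,name,u0,v0,u1,v1,s):
    im=cv2.imread(f'pics/{src}.png')[v0:v1,u0:u1]; cv2.imwrite(f'pics/{name}.png',cv2.resize(im,None,fx=s,fy=s,interpolation=cv2.INTER_CUBIC))
E
python3 -c "
from h import *
snap('top','t0');snap('side','s0')
print(r.camera_info('top'),r.camera_info('side'));print(r.get_state(), r.tip_extent)"
```

```text
{'fx': 439.5732771606247, 'fy': 439.5732771606247, 'cx': 317.6659865395724, 'cy': 238.86592886387507, 'view': array([[ 0.02327928, -0.99966336,  0.01145588,  0.02914211],
       [ 0.99542332,  0.02423986,  0.09243829, -0.4579767 ],
       [-0.09268486,  0.00925156,  0.99565251, -0.88693183],
       [ 0.        ,  0.        ,  0.        ,  1.        ]])} {'fx': 507.5503075134197, 'fy': 507.5503075134197, 'cx': 324.92699528112206, 'cy': 239.20649088758728, 'view': array([[ 0.88926569, -0.45738622, -0.00209373, -0.36291417],
       [ 0.32293713,  0.62461039,  0.7110369 , -0.19831459],
       [-0.32391071, -0.63297686,  0.70315158, -1.16703587],
       [ 0.        ,  0.        ,  0.        ,  1.        ]])}
{'time_s': 0.1, 'joints': array([ 9.23080792e+01,  2.05877759e+01,  6.37352756e-01, -1.74912421e-02,
       -7.01344638e+01, -1.65075500e+01]), 'qd': array([ 0.03092741, -0.09046962,  0.13932512,  0.04380072, -0.0062585 ,
       -0.03011774]), 'joint_torque': array([-8.46014300e-04, -5.84161699e+01,  2.93753546e+01,  7.01555237e+00,
        1.01990972e-02, -4.98977806e-05]), 'tcp_pos': array([0.16549404, 0.65396985, 0.24469941]), 'eef_rot': array([ 1.79913939e+02, -8.35627840e-03, -1.42054205e+01]), 'contact_force': array([-0.48394191, -0.11177552, -0.27353336]), 'moment': array([0.00760313, 0.01221307, 0.05138152]), 'gripper_force': 0.0, 'gripper_width': 0.08753503375971412} 0.019
```

View pics/t0.png

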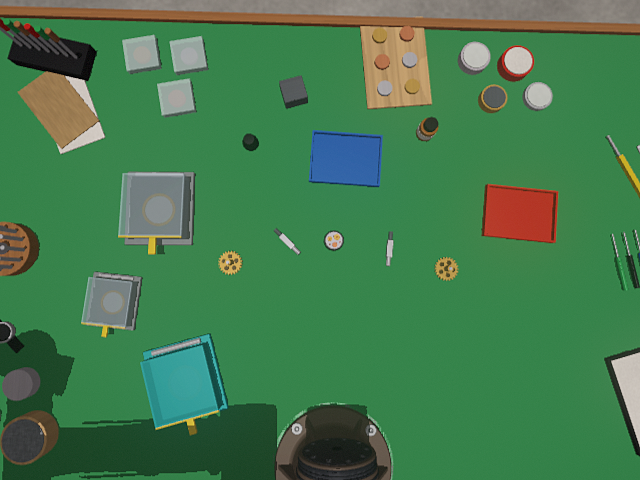

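View pics/s0.png

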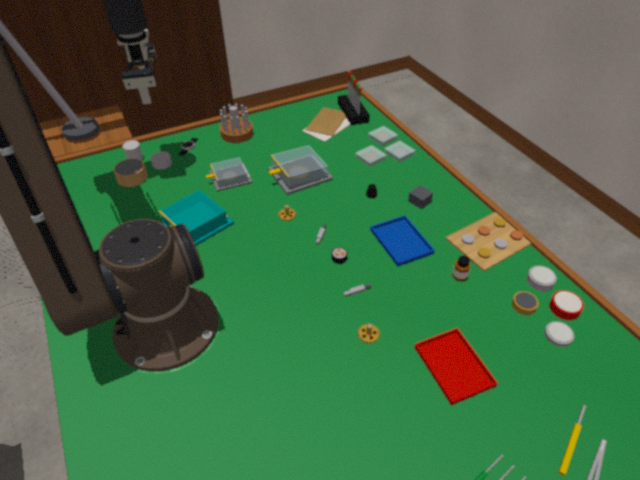

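The top view shows the station at about (157,208) with its tab at (152,245). The wheels are at (230,263) and (447,268), the punches at (287,241) and (390,248), and the movement at (334,240). The blue tray is at (346,159), the red tray at (520,213) and the jar at (428,128). I'll enlarge crops to measure from.

```bash
python3 -c "
from h import *
crop('t0','c1',105,160,265,280,5)
crop('t0','c2',265,215,465,290,4)"
```

```text
(no output)
```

View pics/c1.png

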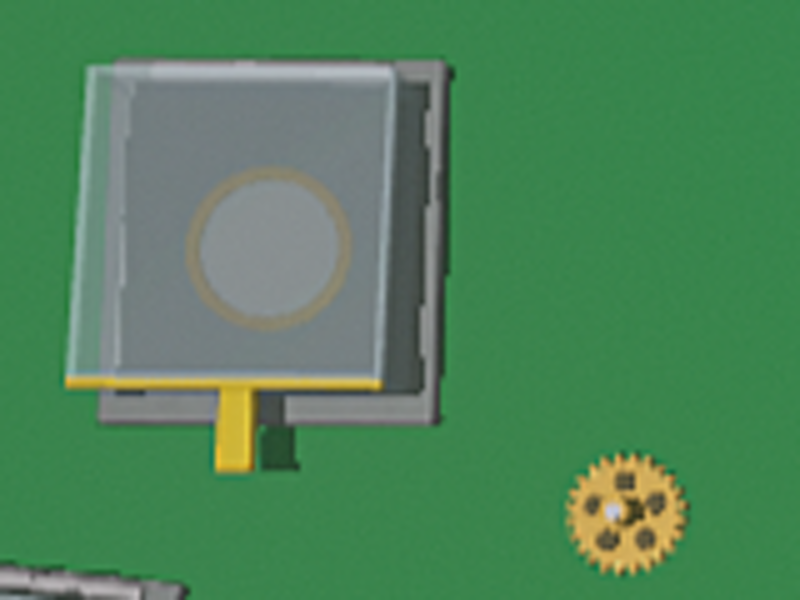

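View pics/c2.png

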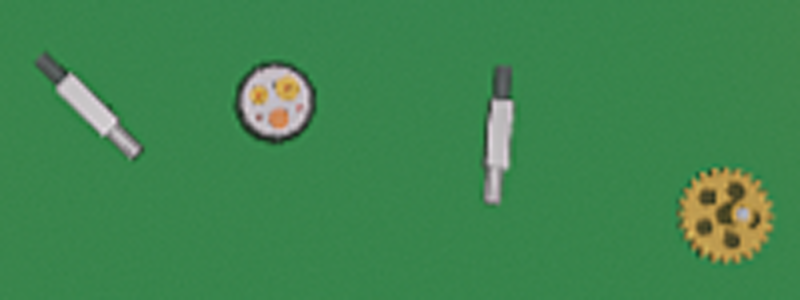

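```bash
python3 -c "
from h import *
a=lambda x,y,z: at('top',105+x/5,160+y/5,z)
b=lambda x,y,z: at('top',265+x/4,215+y/4,z)
print('wa',a(627,513,.005),a(613,511,.032))
print('nest',a(268,248,.014))
for p in [(113,60),(447,62),(438,423),(100,423)]: print('base',a(*p,.012))
for z in (.034,.038,.05):
  print('tab',z,[a(*p,z) for p in [(214,472),(252,472),(218,390),(256,388)]])
print('pa',b(42,58,.008),b(137,153,.008))
print('pb',b(503,67,.008),b(493,204,.008))
print('mov',b(276,102,.02))
print('wb',b(727,215,.005),b(742,214,.032))
for c in [[(312,132),(382,136),(379,187),(310,184)],[(486,185),(558,191),(554,243),(483,236)]]:
  P=np.array([at('top',*p,.015) for p in c]);print(P, P.mean(0))
print('jar',at('top',430,124,.061),at('top',425,136,0))
"
```

```text
wa [0.4045 0.2208 0.005 ] [0.4042 0.2214 0.032 ]
nest [0.511  0.3731 0.014 ]
base [0.5896 0.4433 0.012 ]
base [0.5924 0.3031 0.012 ]
base [0.4397 0.2994 0.012 ]
base [0.4363 0.439  0.012 ]
tab 0.034 [array([0.4161, 0.3825, 0.034 ]), array([0.4164, 0.3673, 0.034 ]), array([0.4494, 0.3829, 0.034 ]), array([0.4506, 0.3676, 0.034 ])]
tab 0.038 [array([0.4159, 0.381 , 0.038 ]), array([0.4163, 0.3658, 0.038 ]), array([0.449 , 0.3814, 0.038 ]), array([0.4502, 0.3662, 0.038 ])]
tab 0.05 [array([0.4153, 0.3765, 0.05  ]), array([0.4157, 0.3615, 0.05  ]), array([0.448 , 0.3769, 0.05  ]), array([0.4492, 0.3619, 0.05  ])]
pa [0.4759 0.1288 0.008 ] [0.4273 0.0777 0.008 ]
pb [ 0.4771 -0.1134  0.008 ] [ 0.4051 -0.1087  0.008 ]
mov [0.4547 0.0062 0.02  ]
wb [ 0.4023 -0.2321  0.005 ] [ 0.4022 -0.2315  0.032 ]
[[ 0.6857  0.0573  0.015 ]
 [ 0.681  -0.0918  0.015 ]
 [ 0.5705 -0.0866  0.015 ]
 [ 0.5732  0.0588  0.015 ]] [ 0.6276   -0.015575  0.015   ]
[[ 0.5806 -0.3129  0.015 ]
 [ 0.5717 -0.4656  0.015 ]
 [ 0.4611 -0.4542  0.015 ]
 [ 0.4721 -0.3053  0.015 ]] [ 0.521375 -0.3845    0.015   ]
jar [ 0.693  -0.1821  0.061 ] [ 0.6886 -0.1875  0.    ]
```

Sizes match the given ones: the base is 155×140, the trays 150×110, and both punches 72 mm long. First I'll move to wheel A at (0.4043, 0.2211).

Call:
jog_arm --deltas '[[[0,2.4,-4.3,0,0],[0,2.4,-4.3,0,0],[0,2.4,-4.3,0,0],[0,2.4,-4.3,0,0],[0,2.4,-4.3,0,0],[0,2.4,-4.3,0,0],[0,2.4,-4.3,0,0],[0,2.4,-4.3,0,0]]]' --force 15

```text
time_s: 1.1
tcp_pos: [0.3579, 0.3087, 0.2455]
eef_rot: [180.0, 0.0, -14.2]
contact_force: [0.7, 0.5, -0.3]
gripper_width: 0.0439
gripper_force: 0.0
```

Call:
jog_arm --deltas '[[[0,2.4,-4.3,-2,0],[0,2.3,-4.6,-3,0],[0,0,0,-4,0],[0,0,0,-4,0],[0,0,0,-2,0],[0,0,0,0,0]]]'

```text
time_s: 1.85
tcp_pos: [0.4038, 0.2203, 0.0942]
eef_rot: [179.8, 0.1, -14.2]
contact_force: [-0.1, -0.2, 0.2]
gripper_width: 0.0436
gripper_force: 0.0
```

Call:
jog_arm --deltas '[[[0,0,0.1,-3.0,0],[0,0,0,-2.2,0],[0,0,0,-1.0,0],[0,0,0,-0.4,0],[-0.95,0,0,0,0],[-0.95,0,0,0,0],[-0.95,0,0,0,0],[-0.95,0,0,0,0]]]'

```text
time_s: 2.85
tcp_pos: [0.4047, 0.2225, 0.0299]
eef_rot: [-180.0, -0.0, -14.2]
contact_force: [-0.4, 0.2, 3.1]
gripper_width: 0.0113
gripper_force: 15.0
```

Call:
jog_arm --deltas '[[[-1,0,0,1,0],[-1,0,0,4,0],[-1,2.8,-2.5,2,0],[-1,4.0,-3.6,0,0],[-1,4.0,-3.6,0,0],[-1,4.0,-3.6,0,0],[-1,4.0,-3.6,0,0],[-1,3.5,-3.2,0,0]]]'

```text
time_s: 3.85
tcp_pos: [0.6288, 0.0198, 0.1001]
eef_rot: [-180.0, -0.0, -14.2]
contact_force: [0.4, -0.0, 0.4]
gripper_width: 0.0114
gripper_force: 15.0
```

Call:
jog_arm --deltas '[[[-1,0,0,0,0],[-1,0,0,0,0]]]'

```text
time_s: 4.1
tcp_pos: [0.6271, 0.021, 0.0996]
eef_rot: [180.0, 0.0, -14.3]
contact_force: [-0.3, 0.5, -1.3]
gripper_width: 0.0113
gripper_force: 15.0
```

```bash
python3 -c "
from h import *
snap('side','s1');snap('top','t1');crop('s1','c3',340,160,500,280,5)
print(r.get_state()['tcp_pos'],r.get_state()['contact_force'],r.get_state()['gripper_width'])"
```

```text
[0.6269018  0.0218836  0.09986619] [-0.37331496 -1.36556047 -0.73682812] 0.01137633703458158
```

View pics/c3.png

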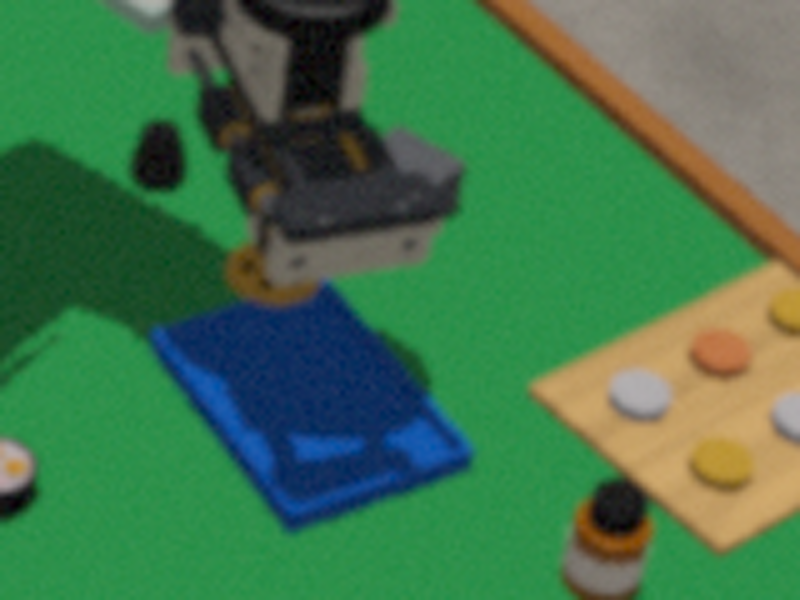

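The side crop shows wheel A held level above the back-left of the blue tray. I'll lower it about 66 mm.

Call:
jog_arm --deltas '[[[-1,0,0,-2.5,0],[-1,0,0,-2.5,0],[-1,0,0,-0.9,0],[-1,0,0,-0.3,0],[-1,0,0,-0.2,0],[-1,0,0,0,0]]]'

```text
time_s: 4.95
tcp_pos: [0.6279, 0.0215, 0.0362]
eef_rot: [-180.0, -0.1, -14.2]
contact_force: [0.3, -0.5, -0.4]
gripper_width: 0.0112
gripper_force: 15.0
```

Call:
jog_arm --deltas '[[[-1,0,0,-0.1,0],[-1,0,0,0,0]]]'

```text
time_s: 5.2
tcp_pos: [0.6277, 0.0213, 0.0348]
eef_rot: [-180.0, -0.0, -14.2]
contact_force: [-0.8, -0.8, 0.3]
gripper_width: 0.0115
gripper_force: 15.0
```

Call:
jog_arm --deltas '[[[-1,0,0,-0.1,0],[-1,0,0,0,0]]]'

```text
time_s: 5.45
tcp_pos: [0.6277, 0.0213, 0.0339]
eef_rot: [-180.0, -0.0, -14.2]
contact_force: [-1.3, -0.4, 3.8]
gripper_width: 0.0113
gripper_force: 15.0
```

Call:
jog_arm --deltas '[[[-0.4,0,0,0,0],[-0.3,0,0,0,0],[-0.3,0,0,1,0],[-0.3,0,0,4,0],[0,-2.5,-2.8,2,0],[0,-4,-4.5,0,0],[0,-4,-4.5,0,0],[0,-4,-4.5,0,0]]]'

```text
time_s: 6.45
tcp_pos: [0.4815, -0.1427, 0.1044]
eef_rot: [-180.0, -0.1, -14.2]
contact_force: [0.6, -0.9, 0.3]
gripper_width: 0.0437
gripper_force: 0.0
```

Call:
jog_arm --deltas '[[[0,-4,-4.5,0,0],[0,-4.05,-4.5,0,0],[0,0,0,-3.5,0],[0,0,0,-2.3,0],[0,0,0,-1.0,0],[0,0,0,-0.4,0],[0,0,0,0,0]]]'

```text
time_s: 7.32
tcp_pos: [0.4026, -0.2316, 0.032]
eef_rot: [180.0, -0.0, -14.2]
contact_force: [0.1, -0.1, 0.4]
gripper_width: 0.0436
gripper_force: 0.0
```

Call:
jog_arm --deltas '[[[0,0,0,-0.3,0],[-0.95,0,0,0,0],[-0.95,0,0,0,0],[-0.95,0,0,0,0],[-0.95,0,0,0,0]]]'

```text
time_s: 7.95
tcp_pos: [0.4021, -0.2316, 0.0286]
eef_rot: [-180.0, -0.0, -14.2]
contact_force: [0.3, 0.5, 0.4]
gripper_width: 0.0115
gripper_force: 15.0
```

Call:
jog_arm --deltas '[[[-1,0,0,1,0],[-1,0,0,4,0],[-1,2.5,2.0,2,0],[-1,4.0,3.2,0,0],[-1,4.0,3.2,0,0],[-1,4.0,3.2,0,0],[-1,4.0,3.2,0,0],[-1,3.9,3.1,0,0]]]'

```text
time_s: 8.95
tcp_pos: [0.6272, -0.0514, 0.0993]
eef_rot: [-180.0, -0.0, -14.2]
contact_force: [-0.5, -1.0, -0.3]
gripper_width: 0.0116
gripper_force: 15.0
```

Call:
jog_arm --deltas '[[[-1,0,0,-1.5,0],[-1,0,0,0,0],[-1,0,0,0,0]]]'

```text
time_s: 9.32
tcp_pos: [0.6253, -0.0533, 0.0839]
eef_rot: [180.0, 0.0, -14.2]
contact_force: [0.5, -0.9, -0.2]
gripper_width: 0.0113
gripper_force: 15.0
```

Call:
jog_arm --deltas '[[[-1,0,0,-2.5,0],[-1,0,0,-1.6,0],[-1,0,0,-0.4,0],[-1,0,0,-0.3,0],[-1,0,0,0,0]]]'

```text
time_s: 9.95
tcp_pos: [0.6263, -0.0526, 0.036]
eef_rot: [-180.0, -0.0, -14.2]
contact_force: [-0.2, 0.5, -1.2]
gripper_width: 0.0112
gripper_force: 15.0
```

Call:
jog_arm --deltas '[[[-1,0,0,-0.1,0],[-1,0,0,0,0]]]'

```text
time_s: 10.2
tcp_pos: [0.6262, -0.0526, 0.0348]
eef_rot: [-180.0, -0.0, -14.2]
contact_force: [-1.2, -0.1, -0.7]
gripper_width: 0.0116
gripper_force: 15.0
```

Call:
jog_arm --deltas '[[[-1,0,0,-0.1,0],[-1,0,0,0,0]]]'

```text
time_s: 10.45
tcp_pos: [0.626, -0.0526, 0.0335]
eef_rot: [-180.0, 0.0, -14.2]
contact_force: [-0.5, -0.2, -0.3]
gripper_width: 0.0111
gripper_force: 15.0
```

Call:
jog_arm --deltas '[[[-1,0,0,-0.1,0],[-1,0,0,0,0]]]'

```text
time_s: 10.7
tcp_pos: [0.6262, -0.0526, 0.0327]
eef_rot: [-180.0, -0.0, -14.2]
contact_force: [-0.7, 0.5, 1.8]
gripper_width: 0.0116
gripper_force: 15.0
```

Call:
jog_arm --deltas '[[[-0.4,0,0,0,0],[-0.3,0,0,0,0],[-0.3,0,0,1,0],[-0.3,0,0,4,0],[0,-3.0,-0.9,2,0.09],[0,-5,-1.6,0,0.093],[0,-5,-1.6,0,0],[0,-5.5,-1.7,0,0]]]'

```text
time_s: 11.7
tcp_pos: [0.44, -0.1111, 0.1032]
eef_rot: [-180.0, -0.1, -3.7]
contact_force: [-0.3, 0.1, 0.8]
gripper_width: 0.0439
gripper_force: 0.0
```

Call:
jog_arm --deltas '[[[0,0,0,-3,0],[0,0,0,0,0],[0,0,0,0,0]]]'

```text
time_s: 12.08
tcp_pos: [0.4422, -0.1105, 0.0735]
eef_rot: [180.0, -0.0, -3.7]
contact_force: [-0.1, -0.4, -0.6]
gripper_width: 0.0435
gripper_force: 0.0
```

```bash
python3 -c "
from h import *
snap('side','s2');crop('s2','c4',320,200,480,320,5)"
```

```text
(no output)
```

View pics/c4.png

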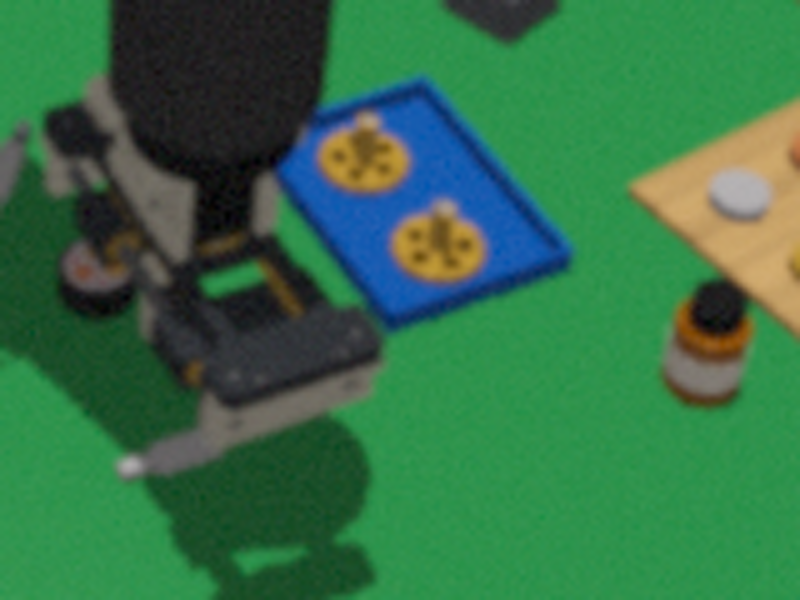

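Both wheels now lie flat in the blue tray, seen at crop (364,158) and (440,245). Next I'll grasp punch B.

Call:
jog_arm --deltas '[[[0,0,0,-2.5,0],[0,0,0,-1.6,0],[0,0,0,-0.8,0],[0,0,0,-0.2,0],[-0.95,0,0,0,0],[-0.95,0,0,0,0],[-0.95,0,0,0,0],[-0.95,0,0,0,0]]]'

```text
time_s: 13.12
tcp_pos: [0.4412, -0.1106, 0.0218]
eef_rot: [-180.0, -0.0, -3.7]
contact_force: [0.1, 0.7, 2.6]
gripper_width: 0.012
gripper_force: 15.0
```

Call:
jog_arm --deltas '[[[-1,0,0,1,0],[-1,0,0,4,0],[-1,0.8,-3.2,2,0],[-1,1.4,-5.4,0,0],[-1,1.4,-5.4,0,0],[-1,1.4,-5.4,0,0],[-1,1.4,-5.4,0,0],[-1,1.4,-5.4,0,0]]]'

```text
time_s: 14.12
tcp_pos: [0.5192, -0.4145, 0.0922]
eef_rot: [180.0, -0.0, -3.7]
contact_force: [1.6, 1.0, -1.0]
gripper_width: 0.012
gripper_force: 15.0
```

Call:
jog_arm --deltas '[[[-1,0,0,-2,0],[-1,0,0,-2.5,0],[-1,0,0,0,0],[-1,0,0,0,0]]]'

```text
time_s: 14.62
tcp_pos: [0.5196, -0.4128, 0.0478]
eef_rot: [180.0, -0.0, -3.7]
contact_force: [0.1, 0.2, -0.0]
gripper_width: 0.012
gripper_force: 15.0
```

Contact should come at about z = 0.026.

Call:
jog_arm --deltas '[[[-1,0,0,-1.3,0],[-1,0,0,-0.5,0],[-1,0,0,-0.2,0],[-1,0,0,0,0]]]'

```text
time_s: 15.12
tcp_pos: [0.5191, -0.4126, 0.0265]
eef_rot: [-180.0, 0.0, -3.7]
contact_force: [-0.3, -1.1, -0.9]
gripper_width: 0.0116
gripper_force: 15.0
```

Call:
jog_arm --deltas '[[[-1,0,0,-0.1,0],[-1,0,0,0,0]]]'

```text
time_s: 15.38
tcp_pos: [0.5193, -0.4128, 0.0259]
eef_rot: [180.0, -0.0, -3.7]
contact_force: [-0.0, -0.5, 0.9]
gripper_width: 0.0121
gripper_force: 15.0
```

Call:
jog_arm --deltas '[[[-1,0,0,-0.1,0],[-1,0,0,0,0]]]'

```text
time_s: 15.62
tcp_pos: [0.5193, -0.4128, 0.0258]
eef_rot: [180.0, -0.0, -3.7]
contact_force: [-2.5, 2.6, 7.7]
gripper_width: 0.012
gripper_force: 15.0
```

Call:
jog_arm --deltas '[[[-0.5,0,0,0,0],[-0.4,0,0,0,0],[-0.4,0,0,1,0],[-0.4,0,0,4,0],[0,-0.4,3.0,2.5,0],[0,-0.6,4.8,0,0.1],[0,-0.6,4.8,0,0.1],[0,-0.6,4.8,0,0.1]]]'

```text
time_s: 16.62
tcp_pos: [0.497, -0.2374, 0.1003]
eef_rot: [180.0, -0.1, 13.7]
contact_force: [0.9, 0.7, 0.3]
gripper_width: 0.0438
gripper_force: 0.0
```

Call:
jog_arm --deltas '[[[0,-0.6,4.8,0,0.1],[0,-0.6,4.8,0,0.1],[0,-0.6,4.8,0,0.1],[0,-0.6,4.8,0,0.1],[0,-0.6,4.8,0,0.1],[0,-0.6,4.8,0,0.075],[0,-0.9,3.0,0,0],[0,-0.6,2.4,-2,0]]]'

```text
time_s: 17.62
tcp_pos: [0.447, 0.1056, 0.0812]
eef_rot: [179.9, -0.2, 46.5]
contact_force: [0.1, 0.0, -0.0]
gripper_width: 0.044
gripper_force: 0.0
```

Call:
jog_arm --deltas '[[[0,0,0,-2,0],[0,0,0,0,0],[0,0,0,0,0]]]'

```text
time_s: 18.0
tcp_pos: [0.4466, 0.1034, 0.0603]
eef_rot: [180.0, -0.0, 46.4]
contact_force: [0.3, 0.3, -0.1]
gripper_width: 0.0438
gripper_force: 0.0
```

```bash
python3 -c "
from h import *
snap('side','s3');crop('s3','c5',405,310,525,420,5)"
```

```text
(no output)
```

View pics/c5.png

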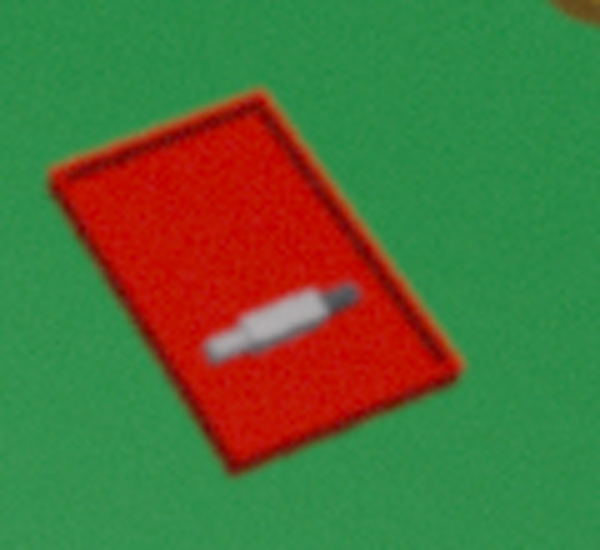

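Punch B lies flat in the red tray, seen at crop (282,322). Next is punch A.

Call:
jog_arm --deltas '[[[0,0.5,0,-1.0,0],[0,0,0,-1.6,0],[0,0,0,-1.0,0],[0,0,0,-0.2,0],[-0.95,0,0,0,0],[-0.95,0,0,0,0],[-0.95,0,0,0,0],[-0.95,0,0,0,0]]]'

```text
time_s: 19.05
tcp_pos: [0.4512, 0.1035, 0.0218]
eef_rot: [180.0, -0.0, 46.4]
contact_force: [-0.8, 0.7, 2.1]
gripper_width: 0.0118
gripper_force: 15.0
```

Call:
jog_arm --deltas '[[[-1,0,0,1,0],[-1,0,0,4,0],[-1,0.4,-2.5,2.5,0],[-1,0.7,-4.5,0,-0.1],[-1,0.7,-4.5,0,-0.1],[-1,0.7,-4.5,0,-0.1],[-1,0.7,-4.5,0,-0.1],[-1,0.7,-4.5,0,-0.1]]]'

```text
time_s: 20.05
tcp_pos: [0.4902, -0.1481, 0.0974]
eef_rot: [180.0, -0.0, 17.6]
contact_force: [0.7, 0.6, -0.6]
gripper_width: 0.0117
gripper_force: 15.0
```

Call:
jog_arm --deltas '[[[-1,0.7,-4.5,0,-0.1],[-1,0.7,-4.5,0,-0.1],[-1,0.7,-4.5,0,-0.1],[-1,0.7,-4.5,0,-0.076],[-1,1.2,-3.0,0,0],[-1,0,0,-2.5,0],[-1,0,0,-2.5,0],[-1,0,0,0,0]]]'

```text
time_s: 21.05
tcp_pos: [0.5285, -0.3562, 0.0452]
eef_rot: [-179.9, 0.2, -3.8]
contact_force: [-0.4, -0.7, -0.3]
gripper_width: 0.0116
gripper_force: 15.0
```

Call:
jog_arm --deltas '[[[-1,0,0,0,0]]]'

```text
time_s: 21.18
tcp_pos: [0.5306, -0.3568, 0.0478]
eef_rot: [180.0, -0.1, -3.7]
contact_force: [0.2, -0.5, -0.5]
gripper_width: 0.012
gripper_force: 15.0
```

Call:
jog_arm --deltas '[[[-1,-0.7,0,-0.8,0],[-1,0,0,-0.7,0],[-1,0,0,-0.4,0],[-1,0,0,-0.2,0],[-1,0,0,0,0]]]'

```text
time_s: 21.8
tcp_pos: [0.5231, -0.3566, 0.0259]
eef_rot: [180.0, 0.0, -3.8]
contact_force: [-1.3, 1.1, 3.4]
gripper_width: 0.0118
gripper_force: 15.0
```

Call:
jog_arm --deltas '[[[-1,0,0,-0.1,0],[-1,0,0,0,0]]]'

```text
time_s: 22.05
tcp_pos: [0.5231, -0.3567, 0.0258]
eef_rot: [180.0, -0.0, -3.7]
contact_force: [-3.4, 3.0, 11.9]
gripper_width: 0.0119
gripper_force: 15.0
```

Call:
jog_arm --deltas '[[[-0.5,0,0,0,0],[-0.4,0,0,0,0],[-0.4,0,0,1,0],[-0.4,0,0,5,0],[-0.2,0,3.7,4,0.045],[-0.2,0,5,0,0.045],[-0.2,0,5,0,0],[-0.2,0,5,0,0]]]'

```text
time_s: 23.05
tcp_pos: [0.5232, -0.1683, 0.1254]
eef_rot: [180.0, -0.1, 1.4]
contact_force: [1.0, -0.0, -0.2]
gripper_width: 0.0353
gripper_force: 0.0
```

Call:
jog_arm --deltas '[[[-0.2,0,5,0,0],[-0.2,0,5,0,0],[-0.2,0,5,0,0],[-0.2,0,5,0,0],[-0.2,0,5,0,0],[-0.2,-1.8,5,0,0],[-0.2,-2.5,5,0,0],[-0.2,-2.5,5,0,0]]]'

```text
time_s: 24.05
tcp_pos: [0.4544, 0.232, 0.1252]
eef_rot: [-180.0, -0.0, 1.4]
contact_force: [1.0, 1.2, 0.4]
gripper_width: 0.0349
gripper_force: 0.0
```

Call:
jog_arm --deltas '[[[-0.2,-2.5,5,0,0],[-0.2,0,5,0,0],[-0.2,0,3,0,0],[-0.2,0,1,0,0],[-0.2,0,0,0,0],[-0.2,0,0,0,0]]]'

```text
time_s: 24.8
tcp_pos: [0.4301, 0.3692, 0.1247]
eef_rot: [180.0, 0.0, 1.3]
contact_force: [0.3, -0.0, -0.3]
gripper_width: 0.0351
gripper_force: 0.0
```

```bash
python3 -c "
from h import *
snap('side','s4')
im=cv2.imread('pics/s0.png')[135:215,240:350]; A=cv2.resize(im,None,fx=5,fy=5,interpolation=cv2.INTER_CUBIC)
im=cv2.imread('pics/s4.png')[310:420,405:525]; B=cv2.resize(im,None,fx=2,fy=2)
C=np.zeros((400,790,3),np.uint8);C[:,:550]=A;C[:220,550:790]=B;cv2.imwrite('pics/c6.png',C)"
```

```text
(no output)
```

View pics/c6.png

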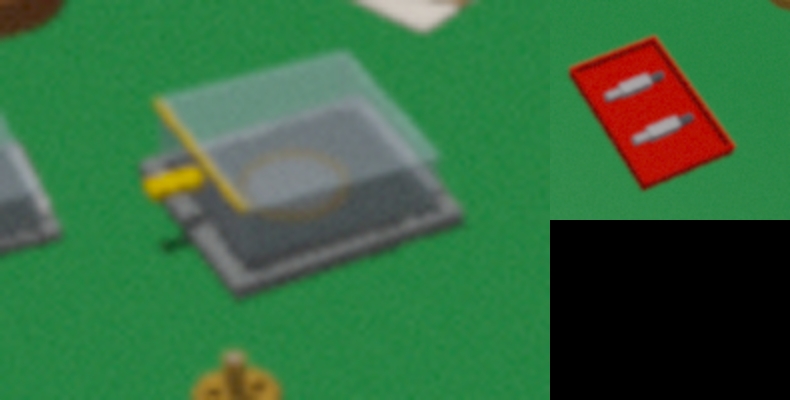

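```bash
python3 -c "
from h import *
a=np.radians(1.5); O=np.array([.511,.372,0])
for th in (0,.05,.1,.15,.2):
  out=[]
  for z in (.030,.038):
   for y in (-.007,.007):
    dx,dz=-.096-.074,z-.014
    x=.074+dx*np.cos(th)+dz*np.sin(th); zz=.014-dx*np.sin(th)+dz*np.cos(th)
    P=O+[x*np.cos(a)-y*np.sin(a),x*np.sin(a)+y*np.cos(a),zz]
    u,v=px('side',P);U,V=px('top',P); out.append((round((u-240)*5),round((v-135)*5),round((U-105)*5),round((V-160)*5),P.round(3)[[0,2]].tolist()))
  print(th,*out,sep='\n')
"
```

```text
0
(157, 212, 267, 476, [0.415, 0.03])
(147, 200, 232, 476, [0.415, 0.03])
(156, 202, 260, 475, [0.415, 0.038])
(146, 189, 225, 475, [0.415, 0.038])
0.05
(157, 200, 260, 472, [0.416, 0.038])
(147, 188, 225, 472, [0.416, 0.038])
(157, 190, 253, 470, [0.417, 0.046])
(147, 177, 218, 470, [0.416, 0.046])
0.1
(158, 188, 252, 468, [0.418, 0.047])
(148, 176, 217, 468, [0.417, 0.047])
(158, 178, 245, 464, [0.418, 0.055])
(148, 165, 210, 464, [0.418, 0.055])
0.15
(160, 177, 245, 462, [0.42, 0.055])
(150, 163, 210, 462, [0.419, 0.055])
(161, 165, 238, 457, [0.421, 0.063])
(151, 152, 202, 457, [0.42, 0.063])
0.2
(162, 164, 238, 454, [0.422, 0.063])
(152, 152, 202, 454, [0.421, 0.063])
(164, 152, 230, 449, [0.423, 0.071])
(154, 140, 195, 449, [0.423, 0.071])
```

Both punches are flat in the red tray. The tab matches a cover angle of about 0.05 rad with the tab centre at z ≈ 0.042. I'll grasp it with the TCP at z ≈ 0.050.

Call:
jog_arm --deltas '[[[-0.2,-0.1,0.1,-3,0],[-0.2,0,0,-3,0],[-0.2,0,0,-1.3,0],[-0.2,0,0,-0.2,0],[-0.95,0,0,0,0],[-0.95,0,0,0,0],[-0.95,0,0,0,0],[-0.95,0,0,0,0]]]' --force 20

```text
time_s: 25.85
tcp_pos: [0.4294, 0.3727, 0.0504]
eef_rot: [-179.9, -0.1, 1.4]
contact_force: [-1.5, 3.3, 1.2]
gripper_width: 0.0137
gripper_force: 20.0
```

```bash
python3 -c "
import numpy as np
ph=np.radians(np.linspace(10.1,101.8,14)); x=-15.83*np.cos(ph); z=15.83*np.sin(ph)
print(np.c_[np.diff(x),np.diff(x)*.026,np.diff(z)].round(2).tolist())"
```

```text
[[0.46, 0.01, 1.89], [0.69, 0.02, 1.82], [0.91, 0.02, 1.72], [1.11, 0.03, 1.6], [1.3, 0.03, 1.45], [1.47, 0.04, 1.28], [1.61, 0.04, 1.09], [1.74, 0.05, 0.88], [1.83, 0.05, 0.66], [1.9, 0.05, 0.43], [1.94, 0.05, 0.2], [1.95, 0.05, -0.04], [1.93, 0.05, -0.28]]
```

Call:
jog_arm --deltas '[[[-1,0.46,0.15,1.89,0],[-1,0.69,0.15,1.82,0],[-1,0.91,0.02,1.72,0],[-1,1.11,0.03,1.6,0],[-1,0,0,0,0]]]'

```text
time_s: 26.48
tcp_pos: [0.4608, 0.3735, 0.1204]
eef_rot: [179.9, 0.0, 1.3]
contact_force: [-2.1, -2.1, 2.5]
gripper_width: 0.0142
gripper_force: 20.0
```

Call:
jog_arm --deltas '[[[-1,1.3,0.03,1.45,0],[-1,1.47,0.04,1.28,0],[-1,1.61,0.04,1.09,0],[-1,1.74,0.05,0.88,0],[-1,0,0,0,0]]]'

```text
time_s: 27.1
tcp_pos: [0.5222, 0.3748, 0.1666]
eef_rot: [179.8, 0.1, 1.3]
contact_force: [-1.3, -5.4, 3.1]
gripper_width: 0.0138
gripper_force: 20.0
```

Call:
jog_arm --deltas '[[[-1,1.83,0.05,0.66,0],[-1,1.9,0.05,0.43,0],[-1,1.94,0.05,0.2,0],[-1,1.95,0.05,-0.04,0],[-1,1.93,0.05,-0.28,0],[-1,0,0,0,0]]]'

```text
time_s: 27.85
tcp_pos: [0.6189, 0.3767, 0.1763]
eef_rot: [179.8, -0.0, 1.3]
contact_force: [2.4, -7.7, 3.6]
gripper_width: 0.0141
gripper_force: 20.0
```

Call:
jog_arm --deltas '[[[-0.4,0,-0.2,0,0],[-0.3,0,0,0,0],[-0.3,0,0,2,0],[-0.3,0,0,4,0],[0.4,-0.5,-4.5,1,0],[0.4,-2,-4.7,0,0],[0.4,-2,-4.7,0,0],[0.4,-2,-4.7,0,0]]]'

```text
time_s: 28.85
tcp_pos: [0.5514, 0.19, 0.2465]
eef_rot: [-180.0, -0.0, 1.4]
contact_force: [0.5, -1.4, -0.1]
gripper_width: 0.0603
gripper_force: 0.0
```

Call:
jog_arm --deltas '[[[0.4,-2.5,-4.7,-3,0],[0.4,-2.5,-4.7,-3,0],[0.4,-2.5,-4.7,-3,0],[0.4,-2.4,-4.5,-3,0],[0.4,0,0,-3,0],[0.4,0,0,0,0],[0.4,0,0,0,0]]]'

```text
time_s: 29.72
tcp_pos: [0.4545, 0.0057, 0.0975]
eef_rot: [-180.0, -0.1, 1.4]
contact_force: [0.1, -0.1, 0.5]
gripper_width: 0.0615
gripper_force: 0.0
```

```bash
python3 -c "
from h import *
t=snap('top','t5');s=snap('side','s5')
A=cv2.resize(t[150:280,100:260],None,fx=2.5,fy=2.5,interpolation=cv2.INTER_CUBIC)
B=cv2.resize(s[90:220,230:390],None,fx=2.5,fy=2.5,interpolation=cv2.INTER_CUBIC)
cv2.imwrite('pics/c7.png',np.hstack([A,B]))"
```

```text
(no output)
```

View pics/c7.png

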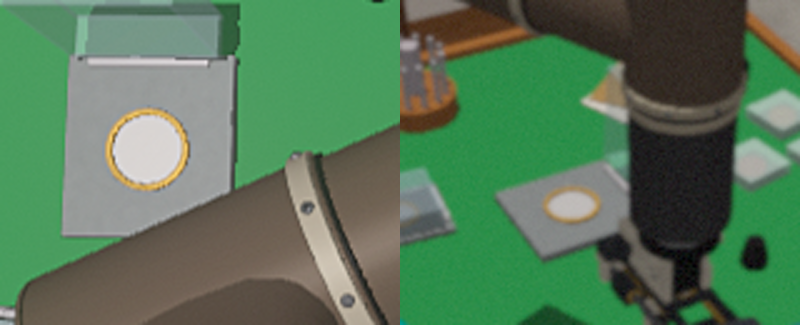

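The cover stands upright and the nest centre is at top pixel (158.8,209.6), matching (0.511,0.373). Next I'll grasp the movement.

Call:
jog_arm --deltas '[[[0.4,0,0,-3,0],[0.4,0,0,-2.7,0],[0.4,0,0,-1.0,0],[0.4,0,0,-0.3,0],[-0.2,0,0,0,0],[-0.2,0,0,0,0],[-0.2,0,0,0,0],[-0.2,0,0,0,0]]]' --force 15

```text
time_s: 30.82
tcp_pos: [0.454, 0.0052, 0.0272]
eef_rot: [-180.0, -0.1, 1.4]
contact_force: [-1.0, 0.8, 6.5]
gripper_width: 0.0411
gripper_force: 15.0
```

Call:
jog_arm --deltas '[[[-0.4,0,0,1,0],[-0.4,0,0,4,0],[-0.4,0.3,2,4,0],[-0.4,0.9,5,0,0],[-0.4,0.9,5,0,0],[-0.4,0.9,5,0,0],[-0.4,0.9,5,0,0],[-0.4,0.9,5,0,0]]]'

```text
time_s: 31.82
tcp_pos: [0.5014, 0.2765, 0.1172]
eef_rot: [-180.0, 0.0, 1.4]
contact_force: [0.9, -0.2, -0.2]
gripper_width: 0.0414
gripper_force: 15.0
```

Call:
jog_arm --deltas '[[[-0.4,0.9,5,0,0],[-0.4,0,3.5,0,0],[-0.4,0,1.3,0,0],[-0.4,0,0,-1,0],[-0.4,0,0,-2,0],[-0.4,0,0,0,0],[-0.4,0,0,0,0]]]'

```text
time_s: 32.7
tcp_pos: [0.5107, 0.3722, 0.087]
eef_rot: [180.0, -0.0, 1.4]
contact_force: [-0.8, -0.1, -0.2]
gripper_width: 0.0414
gripper_force: 15.0
```

Call:
jog_arm --deltas '[[[-0.4,0,0.1,-2,0],[-0.4,0,0,-1.5,0],[-0.4,0,0,-0.7,0],[-0.4,0,0,-0.2,0],[-0.4,0,0,0,0]]]'

```text
time_s: 33.33
tcp_pos: [0.5107, 0.3741, 0.0429]
eef_rot: [-180.0, -0.0, 1.4]
contact_force: [-0.3, -0.2, -0.1]
gripper_width: 0.0411
gripper_force: 15.0
```

Call:
jog_arm --deltas '[[[-0.4,0,0,-0.1,0],[-0.4,0,0,0,0]]]'

```text
time_s: 33.58
tcp_pos: [0.5105, 0.3741, 0.0418]
eef_rot: [-180.0, -0.0, 1.4]
contact_force: [-0.2, 0.2, -0.1]
gripper_width: 0.0415
gripper_force: 15.0
```

Call:
jog_arm --deltas '[[[-0.4,0,0,-0.1,0],[-0.4,0,0,0,0]]]'

```text
time_s: 33.83
tcp_pos: [0.5104, 0.3739, 0.0405]
eef_rot: [180.0, 0.0, 1.4]
contact_force: [-0.4, 0.7, -1.1]
gripper_width: 0.0414
gripper_force: 15.0
```

Call:
jog_arm --deltas '[[[-0.4,0,0,-0.1,0],[-0.4,0,0,0,0]]]'

```text
time_s: 34.08
tcp_pos: [0.5104, 0.3739, 0.0395]
eef_rot: [180.0, 0.0, 1.4]
contact_force: [0.1, 0.2, -0.1]
gripper_width: 0.0412
gripper_force: 15.0
```

Call:
jog_arm --deltas '[[[-0.4,0,0,-0.05,0],[-0.4,0,0,0,0]]]'

```text
time_s: 34.33
tcp_pos: [0.5105, 0.3739, 0.0393]
eef_rot: [-180.0, -0.0, 1.4]
contact_force: [-1.0, -0.7, 1.3]
gripper_width: 0.0412
gripper_force: 15.0
```

Call:
jog_arm --deltas '[[[0.2,0,0,0,0],[0.3,0,0,0,0],[0.3,0,0,1,0],[0.3,0,0,4,0],[0.3,0,0,5,0],[0.3,0,0,5,0],[0.3,0,0,5,0],[0,0,0,1.5,0]]]'

```text
time_s: 35.33
tcp_pos: [0.5116, 0.3749, 0.2591]
eef_rot: [-179.7, -0.3, 1.4]
contact_force: [-0.1, -0.3, -1.1]
gripper_width: 0.0516
gripper_force: 0.0
```

Call:
jog_arm --deltas '[[[-0.2,4,0.1,0,0],[-0.2,4,0.1,0,0],[-0.2,2.4,0,0,0],[-0.2,0.4,0,0,0],[-0.2,0,0,0,0],[-0.2,0,0,0,0]]]'

```text
time_s: 36.08
tcp_pos: [0.6177, 0.3761, 0.2543]
eef_rot: [-180.0, 0.0, 1.4]
contact_force: [0.5, -0.2, 0.2]
gripper_width: 0.0354
gripper_force: 0.0
```

```bash
python3 -c "
from h import *
t=snap('top','t6');s=snap('side','s6')
A=cv2.resize(t[150:280,100:260],None,fx=2.5,fy=2.5,interpolation=cv2.INTER_CUBIC)
B=cv2.resize(s[90:220,230:390],None,fx=2.5,fy=2.5,interpolation=cv2.INTER_CUBIC)
cv2.imwrite('pics/c8.png',np.hstack([A,B]))"
```

```text
(no output)
```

View pics/c8.png

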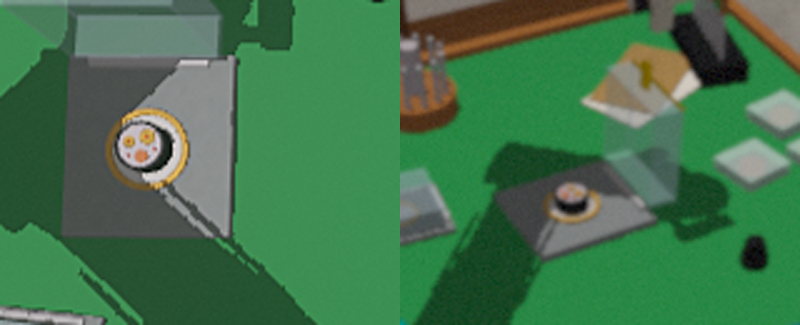

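The movement sits flat inside the brass lip; its leftward offset in the top view is just parallax. I'll re-grip the tab and lower the cover.

Call:
jog_arm --deltas '[[[-0.2,0.1,0,-3,0],[-0.2,0,0,-3,0],[-0.2,0,0,-1.5,0],[-0.2,0,0,-0.3,0],[-0.95,0,0,0,0],[-0.95,0,0,0,0],[-0.95,0,0,0,0],[-0.95,0,0,0,0]]]' --force 20

```text
time_s: 37.17
tcp_pos: [0.6199, 0.3764, 0.1772]
eef_rot: [-179.9, -0.1, 1.4]
contact_force: [0.1, 1.2, 3.7]
gripper_width: 0.0138
gripper_force: 20.0
```

Call:
jog_arm --deltas '[[[-1,-1.93,-0.05,0.28,0],[-1,-1.95,-0.05,0.04,0],[-1,-1.94,-0.05,-0.2,0],[-1,-1.9,-0.05,-0.43,0],[-1,-1.83,-0.05,-0.66,0],[-1,0,0,0,0]]]'

```text
time_s: 37.92
tcp_pos: [0.5233, 0.3745, 0.1667]
eef_rot: [-179.9, -0.0, 1.4]
contact_force: [-0.4, 5.1, 0.3]
gripper_width: 0.0137
gripper_force: 20.0
```

Call:
jog_arm --deltas '[[[-1,-1.74,-0.05,-0.88,0],[-1,-1.61,-0.04,-1.09,0],[-1,-1.47,-0.04,-1.28,0],[-1,-1.3,-0.03,-1.45,0],[-1,-1.11,-0.03,-1.6,0],[-1,0,0,0,0]]]'

```text
time_s: 38.67
tcp_pos: [0.4518, 0.3731, 0.1032]
eef_rot: [-179.9, -0.1, 1.4]
contact_force: [-1.6, 6.6, -0.9]
gripper_width: 0.0136
gripper_force: 20.0
```

Call:
jog_arm --deltas '[[[-1,-0.91,-0.02,-1.72,0],[-1,-0.69,-0.02,-1.82,0],[-1,-0.46,-0.01,-1.8,0],[-1,0,0,0,0]]]'

```text
time_s: 39.17
tcp_pos: [0.432, 0.3727, 0.0496]
eef_rot: [-179.9, -0.1, 1.4]
contact_force: [0.8, 5.4, -0.9]
gripper_width: 0.014
gripper_force: 20.0
```

Call:
jog_arm --deltas '[[[-1,-0.05,0,-0.3,0],[-1,-0.05,0,-0.3,0],[-1,0,0,0,0]]]'

```text
time_s: 39.55
tcp_pos: [0.4312, 0.3727, 0.0448]
eef_rot: [-179.8, -0.1, 1.4]
contact_force: [0.9, 5.1, 1.2]
gripper_width: 0.0136
gripper_force: 20.0
```

Call:
jog_arm --deltas '[[[-1,0,0,-0.2,0],[-1,0,0,0,0]]]'

```text
time_s: 39.8
tcp_pos: [0.4313, 0.3728, 0.0443]
eef_rot: [-179.8, -0.2, 1.4]
contact_force: [-3.4, 2.3, 16.3]
gripper_width: 0.0135
gripper_force: 20.0
```

Call:
jog_arm --deltas '[[[-1,0,0,-0.2,0],[-1,0,0,0,0]]]'

```text
time_s: 40.05
tcp_pos: [0.4316, 0.3728, 0.0431]
eef_rot: [-179.8, -0.2, 1.5]
contact_force: [-4.7, 1.1, 23.7]
gripper_width: 0.0137
gripper_force: 20.0
```

The cover is on its stop. I'll release, retract and check.

Call:
jog_arm --deltas '[[[-0.5,0,0.1,0.2,0],[-0.3,0,0,0,0],[-0.2,0,0,0,0],[-0.2,0,0,2,0],[-0.2,0,0,5,0],[-0.2,0,0,5,0],[-0.2,0,-5,3,0],[-0.2,0,-5,0,0]]]'

```text
time_s: 41.05
tcp_pos: [0.4306, 0.2718, 0.194]
eef_rot: [-179.9, -0.1, 1.5]
contact_force: [0.4, 0.2, -0.9]
gripper_width: 0.0347
gripper_force: 0.0
```

Call:
jog_arm --deltas '[[[0,0,-5,0,0],[0,0,-5,0,0],[0,0,-5,0,0],[0,0,-5,0,0],[0,0,0,0,0],[0,0,0,0,0],[0,0,0,0,0]]]'

```text
time_s: 41.92
tcp_pos: [0.4302, 0.0728, 0.1918]
eef_rot: [180.0, 0.0, 1.4]
contact_force: [-0.5, 0.6, 0.0]
gripper_width: 0.0441
gripper_force: 0.0
```

```bash
python3 -c "
from h import *
t=snap('top','t7');s=snap('side','s7')
A=cv2.resize(t[160:280,105:205],None,fx=4,fy=4,interpolation=cv2.INTER_CUBIC)
B=cv2.resize(s[135:215,240:340],None,fx=4,fy=4,interpolation=cv2.INTER_CUBIC)
C=np.zeros((480,800,3),np.uint8);C[:,:400]=A;C[:320,400:]=B;cv2.imwrite('pics/c9.png',C);print(r.get_state()['tcp_pos'],r.get_state()['contact_force'])"
```

```text
[0.43009517 0.07281747 0.19178674] [-0.60318649 -0.86832007  0.13654743]
```

View pics/c9.png

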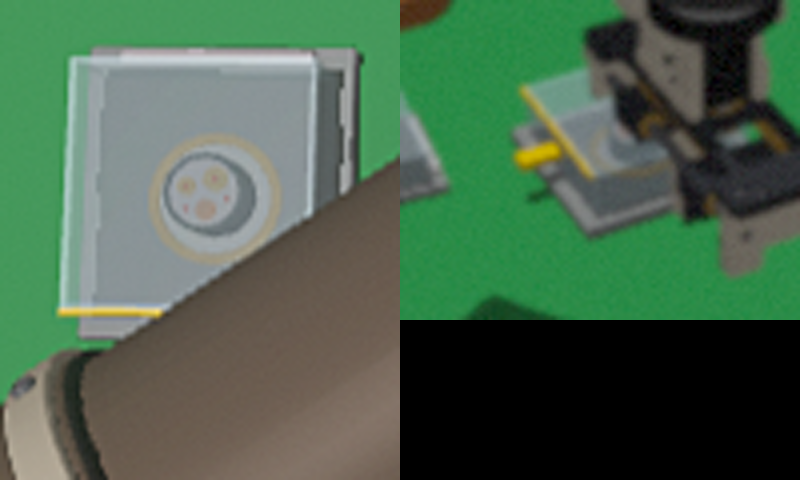

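View pics/s7.png

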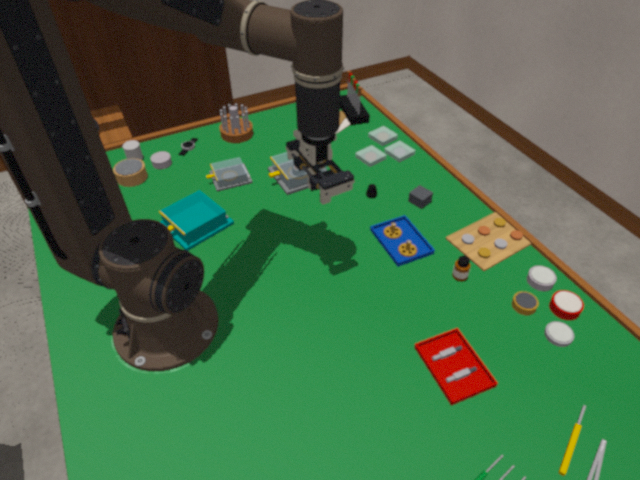

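The wheels, punches, movement and jar all look right. As a final check, I'll press lightly on the tab with closed fingertips; a fully closed cover should give contact at TCP z ≈ 0.057.

Call:
jog_arm --deltas '[[[-1,0,5,0,0],[-1,0,5,0,0],[-1,0,5,0,0],[-1,0,5,0,0],[-1,0,5,0,0],[-1,0,5,0,0],[-1,0,0,-3,0],[-1,0,0,-3,0]]]'

```text
time_s: 43.02
tcp_pos: [0.4293, 0.3737, 0.1308]
eef_rot: [180.0, 0.0, 1.5]
contact_force: [-0.0, -0.3, -1.2]
gripper_width: 0.0007
gripper_force: 0.0
```

Call:
jog_arm --deltas '[[[-1,0,0,-4,0],[-1,0,0,-2.2,0],[-1,0,0,-0.5,0],[-1,0,0,-0.3,0],[-1,0,0,0,0]]]'

```text
time_s: 43.65
tcp_pos: [0.4303, 0.3727, 0.0627]
eef_rot: [-179.9, -0.0, 1.4]
contact_force: [0.4, -0.2, -0.3]
gripper_width: 0.0006
gripper_force: 0.0
```

Call:
jog_arm --deltas '[[[-1,0,0,-0.2,0],[-1,0,0,0,0]]]'

```text
time_s: 43.9
tcp_pos: [0.4302, 0.3722, 0.0604]
eef_rot: [-180.0, -0.0, 1.4]
contact_force: [-0.5, -0.2, 0.4]
gripper_width: 0.0004
gripper_force: 0.0
```

Call:
jog_arm --deltas '[[[-1,0,0,-0.2,0],[-1,0,0,0,0]]]'

```text
time_s: 44.15
tcp_pos: [0.43, 0.372, 0.0579]
eef_rot: [180.0, 0.0, 1.4]
contact_force: [0.3, -0.5, 0.6]
gripper_width: 0.0008
gripper_force: 0.0
```

Call:
jog_arm --deltas '[[[-1,0,0,-0.2,0],[-1,0,0,0,0]]]'

```text
time_s: 44.4
tcp_pos: [0.4302, 0.3722, 0.0571]
eef_rot: [-180.0, -0.0, 1.4]
contact_force: [-2.7, -1.3, 11.9]
gripper_width: 0.0002
gripper_force: 5.8
```

Contact came at 0.0571, so the cover is fully closed. I'll retract and hand in.

Call:
jog_arm --deltas '[[[-1,0,0,2,0],[-1,0,0,5,0],[-1,0,0,5,0],[0,0,0,3,0],[0,0,0,0,0],[0,0,0,0,0],[0,0,0,0,0]]]'

```text
time_s: 45.28
tcp_pos: [0.4297, 0.3715, 0.2047]
eef_rot: [179.9, 0.1, 1.4]
contact_force: [-0.2, 0.4, 0.3]
gripper_width: 0.0353
gripper_force: 0.0
```

```bash
python3 -c "
from plant import r
print(r.get_state()['tcp_pos']); print(r.close_job())"
```

```text
[0.42967208 0.37152333 0.2046963 ]
the job is handed in; nothing more can be done
None
```

The job is handed in at about 45 s: both wheels are flat in the blue tray, both punches are flat in the red tray, and the movement is in the nest with the cover fully closed; the oil jar was left alone and the gripper is clear of everything.

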